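Clear the inspection flap and hold it open at the red mark

TASK

Someone left the bronze check valve standing on the closed flap of the grey test box: stand it upright in the steel parts tray. Then lift the flap until its yellow pointer is level with the red mark on the scale and finish while still holding it there with the gripper, because it falls shut by itself and the regulator inside is to be inspected. Do not shift the red mark, the pipe union or the orange drip stakes.

Things in the scene. Friction and masses are not known exactly. Their poses are not given: they have to be found in the camera images.
- box: Grey test box fixed on the bench, 200 x 200 x 110 mm high, a blue flap as its top. Origin: centre of its underside; x from front (bar side, to the robot) to rear (hinge), y along the hinge, z up. A white arc scale stands upright outside its -y side, 116 to 122 mm from the middle plane, 137 to 163 mm from the hinge line, from closed up to 1.15 rad; its top is 265 mm above the bench: carry things over it.
- flap (a joint): Angle of the blue flap in rad: 0 closed (level), grows as its front edge swings up; stop at 1.35. The flap is a panel 205 x 200 x 8 mm, 0.3 to 0.65 kg with its bar, hinged along the box's rear top edge; it turns freely and falls shut when let go. Its top lies 118 mm above the bench when closed. A yellow pointer 85 mm long lies along its -y edge and sweeps beside the scale.
- bar (a point): Middle of the flap's handle: a round steel bar, 12 mm diameter, 112 mm long parallel to the hinge, carried by two arms (at its two ends) 50 mm in front of the flap's front edge, so that fingers fit down on both sides of it (44 mm clear towards the flap). 255 mm from the hinge line, 114 mm above the bench when closed. Can turn within a grip. Axes as the flap's: x from bar to hinge, y along the bar.
- hinge (a point): Middle of the flap's hinge line, 100 mm behind the box's centre, 114 mm above the bench; y along the line. From the hinge, the bar at flap angle a is 255 mm x cos(a) towards the front and 255 mm x sin(a) up.
- pointer (a point): Point on the yellow pointer, on the flap's mid plane, 155 mm from the hinge line, 110 mm to the -y side of the box's middle. Its x axis points along the flap to the hinge.
- mark (a joint): Angle in rad at which the red mark is set, measured just as flap: the pointer is on the mark when both are equal. Stiff, not to be moved; set between 0.5 and 0.95.
- mark_tip (a point): Middle of the red mark's inner face: a red block 40 mm radially x 20 mm wide x 24 mm along the arc, clamped on the outside of the white scale, its middle 157 mm from the hinge line. The pointer is on the mark when its middle line is within the block's 24 mm. Its x axis points to the hinge line.
- valve: Loose bronze check valve, about 0.35 kg, a round body standing upright: foot 50 mm diameter up to 16 mm height, tapering to a cylinder of 40 mm diameter from 22 mm to its top at 66 mm. Origin: centre of its underside; z up its axis. It starts standing on the closed flap.
- tray: Steel parts tray fixed on the bench, 150 x 150 mm, walls 25 mm high and 4 mm thick, inner floor about 4 mm above the bench. Origin: centre of its underside. Stands left or right of the box; the green vise is on the other side.
- vise: Small green bench vise with a knurled steel knob, fixed, 150 x 75 x 90 mm high. Origin: centre of its underside. Not needed.
- union: Loose steel pipe union, 54 mm diameter, 50 mm high, standing. Origin: centre of its underside. Leave it.
- stake_a: Loose orange plastic drip emitter stake, 145 x 30 x 16 mm, lying. Origin: near its middle, on its underside. Leave it.
- stake_b: The other orange drip emitter stake, the same. Leave it.
Mind the look-alikes: they are no part of the job. Several things have the shape of the valve; the one meant has the colours described above.

How it is judged (in metres and radians):
On the way:
1. the check valve stands upright in the tray, let go (x of valve in the frame of tray between -0.055 and 0.055 m and y of valve in the frame of tray between -0.055 and 0.055 m and z of valve in the frame of tray below 0.012 m and angle between valve's own z axis and vertical below 0.15 rad and linear speed of valve below 0.03 m/s and contact force between valve and the fingers below 0.1 N), for 0.3 s.
At the end, for the whole second after the job is handed in: The check valve stands upright (within 0.15 rad) in the tray, at rest and let go; the gripper's fingers bear the flap (more than 0.5 N), at rest, within 0.08 rad (4.6 degrees) of the red mark (all of step 1 and angle between the x axis of pointer and the x axis of mark_tip, either way round below 0.08 rad and contact force between flap and the fingers above 0.5 N and velocity of joint flap between -0.06 and 0.06 rad/s); the arm keeps its last pose, push and grip.
It fails at once if the red mark is displaced (distance of mark_tip from where it was at the start of the episode above 0.006 m).
It fails at once if the pipe union is displaced (distance of union from where it was at the start of the episode above 0.03 m).
It fails at once if the first stake is displaced (distance of stake_a from where it was at the start of the episode above 0.03 m).
It fails at once if the second stake is displaced (distance of stake_b from where it was at the start of the episode above 0.03 m).
It also fails if it takes over 64 s, if anything falls off the work surface, if the arm or the gripper's body presses on something with over 40 N, if the wrist force passes 120 N, or if a joint passes its speed limit or range.

ROBOT

A 6-joint arm with a two-finger parallel gripper is mounted at the origin on the work surface. World frame = base frame: x ahead of the robot, y to its left, z up, the work surface at z = 0. Lengths are in mm, angles in rad, forces in N, time in s.
With the tool pointing down it reaches from about 350 to 775 mm from the base axis. Payload 7.3 kg.
Tool frame: the origin (TCP) lies on the centre line of the jaws, within the pads' length; the fingertips stand 17 mm ahead of it and the grasp point (between the pads) lies 2 mm behind it; z points along the fingers, y is the line along which they close (so a half turn about z gives the same grasp; the last joint's range is limited). The gripper opens to 92 mm and grips with 3 to 60 N. Pads are 19 mm wide; open, the fingers measure 130 mm over their backs; the gripper's body (75 mm by 190 mm) begins 47 mm behind the grasp point.
Start: joints at [1.168, 0.342, 1.524, -0, 1.275, -0.146], TCP at [133.328, 507.809, 213.141] pointing down, gripper open.
Joint ranges: [-2.53, 2.53], [-0.77, 2.02], [0.04, 2.7], [-1, 4.14], [0.28, 2.66], [-3.11, 3.11]. Speed limits (rad/s): [2.57, 2.57, 3.14, 3.14, 3.14, 3.14].

INTERFACE

Orientations are given as [roll, pitch, yaw] about the fixed x, y, z axes, in that order (R = Rz(yaw) Ry(pitch) Rx(roll)).
In Python, from plant import bot gives the robot as it stands. The module is installed in compiled form; this text tells all that it offers.
- The arm moves only by the shell command python3 -m pendant 'ROWS'. ROWS is JSON, a list of rows, each a list of 3 entries, a list of its own where there are three numbers: the shift along the world's x, y, z as a fraction of full scale, then the turn, a rotation vector about the world's x, y, z as a fraction of full scale, then the opening, from -1 (shut) to 1 (fully open), so that 0 is half open. In form: [[[tx, ty, tz], [rx, ry, rz], claw], ...]. A call has exactly 10 rows; each row shifts and turns the commanded pose from where the row before left it; what a row does not reach is not made up. Full scale, the value 1, is 30 mm for a shift and 0.12 rad for a turn. A row lasts 1/12 s, in which the tool goes at most 41.7 mm and 7.16 degrees, less where a joint would pass 70% of its speed; a pose out of reach is approached as far as the arm can. A call with a number of a shift or a turn outside -1 to 1 is refused whole. A call with a gripper value outside its range is refused whole. The fingers move at their own pace and stop on an object; the grip force is fixed at half the most. Time passes only in rows, so rows that do not move let the fingers close, or fill a call up. It gives the time, the measured TCP pose, the force, the opening and the grip force at its end, in the units of the state.
- bot.get_obs(): the state, without advancing time (a new reading comes with each control period).
- bot.capture(name): name is "scene" or "top" or "wrist"; returns the picture (400x640x3 uint8, blue, green, red); there is no depth.
- bot.camera_params(name): a dict with "fovy" (degrees; the focal length in pixels is half the picture's height over the tangent of half this angle, whatever the lens; pixels are square), "cx", "cy" (the principal point, pixels), "camera_from_world" (4x4, takes a point from world to camera coordinates). Camera axes: x right, y down, z forward; pixel columns grow to the right and rows downward; lengths in mm; the calibration is good to about 2 mm. A picture is of the moment at which its call begins: read the wrist's pose just before it. camera_params takes no time and is no camera call; for the wrist camera it gives the pose at the moment of the call.
- bot.close_job(): hands the job in; it is judged then, once.
The state is a dict: "time": time; "joint_positions": joint angles; "dq": joint speeds; "tau": joint torques, N m; "tool_pos": TCP position; "tcp_rot": TCP orientation; "contact_force": force on the tool from outside, world axes, zero at the start; "moment": the same for the moment, N m; "grip_width": finger opening in mm; "finger_force": force on a finger pad.
Only numpy, scipy, OpenCV 4.12 (cv2) and the standard library are available. Lean on these libraries where they do the work, as an engineer would, in place of code of your own. Each camera call takes 0.05 s, during which the arm holds its last target. There are 200 camera calls.

## Working session

There is one attempt and no reset: what is moved stays moved. The work goes in short steps, Python scripts to look and compute and a shell command to move; the robot and the scene stay as the last step left them, time stands still between calls to the robot, and variables do not carry over. Pictures are saved under pics/ and viewed, at most 13 in all, crops included, and the job is handed in when it is done.

```bash
mkdir -p pics
python3 - <<'E'
from plant import bot
import cv2,numpy as np
for n in("scene","top"):
    cv2.imwrite(f"pics/{n}0.png",bot.capture(n)); p=bot.camera_params(n); print(n,p["fovy"],p["cx"],p["cy"],np.round(p["camera_from_world"],3).tolist())
o=bot.get_obs();print(o)
E
```

```text
scene 48.0409039432963 321.0603945357075 195.05138669695822 [[-0.394, 0.919, 0.014, 222.14], [0.767, 0.337, -0.546, -399.916], [-0.506, -0.204, -0.838, 1512.713], [0.0, 0.0, 0.0, 1.0]]
top 48.523080519005 320.08007667218624 201.28160015658722 [[-0.015, -1.0, -0.01, 16.226], [-0.997, 0.016, -0.078, 630.865], [0.079, 0.009, -0.997, 1152.542], [0.0, 0.0, 0.0, 1.0]]
{'time': 0.1, 'joint_positions': array([ 1.16805100e+00,  3.42588894e-01,  1.52491983e+00, -1.13011945e-05,
        1.27536690e+00, -1.45983394e-01]), 'dq': array([-0.00093346, -0.00053004, -0.00132373,  0.00046174,  0.00134908,
       -0.00062078]), 'tau': array([ 3.03854620e-03, -4.31999052e+01, -2.44696641e+01,  7.20078265e-02,
        5.25800907e-02, -3.03354909e-05]), 'tool_pos': array([133.15060562, 507.45177128, 212.5483379 ]), 'tcp_rot': array([-3.14032176e+00, -1.75935301e-04,  2.88483390e+00]), 'contact_force': array([ 0.37161774, -0.44839195,  0.429886  ]), 'moment': array([-0.03794789,  0.01810806,  0.02226588]), 'finger_force': 0.0, 'grip_width': 91.9577737104977}
```

View pics/scene0.png

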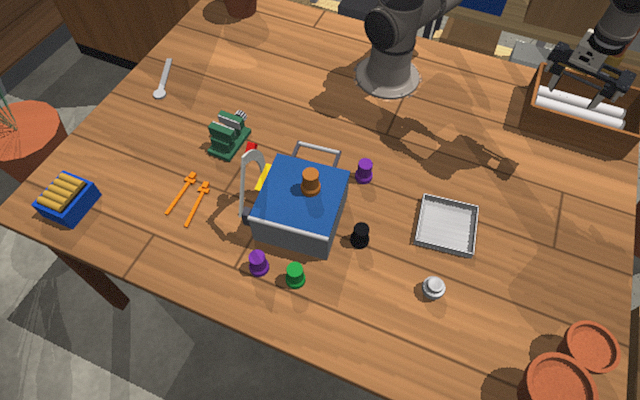

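View pics/top0.png

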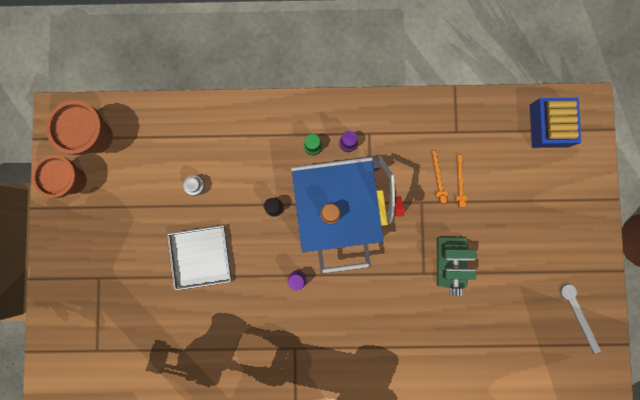

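The valve-shaped things in the top image are orange/bronze (331,213) on the flap, purple (297,281) and (349,141), green (313,144), and black (274,206). The bronze one standing on the blue flap fits the description. The tray is at about (200,257) and the red mark at (399,207). I'll confirm with one enlarged crop.

```bash
cat > h.py <<'E'
import numpy as np,cv2
from plant import bot
def K(p):
    f=200/np.tan(np.radians(p["fovy"]/2)); return f,p["cx"],p["cy"],np.array(p["camera_from_world"])
def toz(p,u,v,z):
    f,cx,cy,T=K(p); R,t=T[:3,:3],T[:3,3]; d=R.T@np.array([(u-cx)/f,(v-cy)/f,1]); c=-R.T@t
    return c+d*(z-c[2])/d[2]
def proj(p,X):
    f,cx,cy,T=K(p); q=T[:3,:3]@np.array(X,float)+T[:3,3]; return np.array([cx+f*q[0]/q[2],cy+f*q[1]/q[2]])
E
python3 - <<'E'
import cv2,numpy as np
a=cv2.imread("pics/top0.png")[130:290,280:420]; b=cv2.imread("pics/scene0.png")[130:260,230:380]
a=cv2.resize(a,None,fx=2.75,fy=2.75,interpolation=2); b=cv2.resize(b,None,fx=2.7,fy=2.7,interpolation=2)
h=max(a.shape[0],b.shape[0]); f=lambda i:cv2.copyMakeBorder(i,0,h-i.shape[0],0,0,0)
c=np.hstack([f(a),f(b)]);print(c.shape,a.shape);cv2.imwrite("pics/crop.png",c)
E
```

```text
(440, 790, 3) (440, 385, 3)
```

View pics/crop.png

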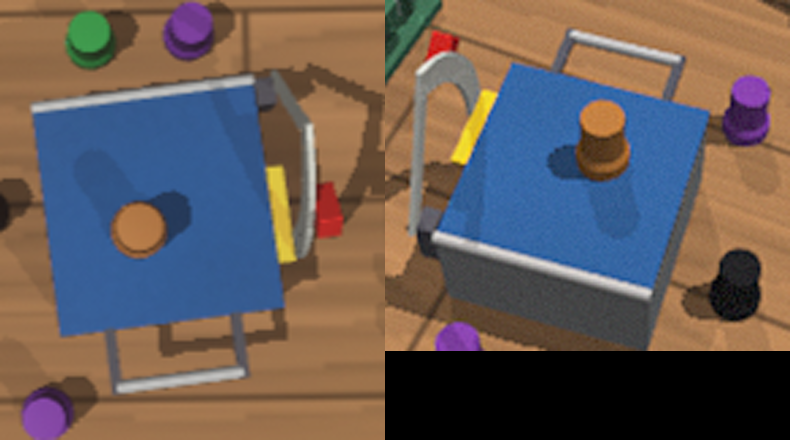

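Run:
```python
from h import *
P=bot.camera_params("top");S=bot.camera_params("scene")
g=lambda x,y,z:toz(P,280+x/2.75,130+y/2.75,z)
b1,b2=g(117,388,120),g(245,373,120);print("bar",b1,b2,(b1+b2)/2)
fl,fr=g(62,335,118),g(283,307,118);rl,rr=g(35,108,118),g(255,80,118)
for n,q in zip("fl fr rl rr".split(),(fl,fr,rl,rr)):print(n,q)
yaw=lambda d:np.degrees(np.arctan2(d[1],d[0]))
print("yaws",yaw(rl-fl),yaw(rr-fr),yaw(fl-fr)-90,yaw(rl-rr)-90,yaw(b1-b2)-90)
print("valve",g(139,228,184),"scene chk",toz(S,230+(603-385)/2.7,130+118/2.7,184))
t=[toz(P,u,v,25) for u,v in((168,234),(226,226),(232,283),(175,290))];print("tray",np.mean(t,0),yaw(t[0]-t[3]),yaw(t[0]-t[1])-90)
print("purple",g(45,413,66),"union",toz(P,193,185,50))
# red centroid
for n,(r0,r1,c0,c1) in (("top",(185,225,385,415)),("scene",(135,165,235,270))):
    i=cv2.imread(f"pics/{n}0.png")[r0:r1,c0:c1].astype(int);m=(i[...,2]>120)&(i[...,1]<60)&(i[...,0]<60)
    v,u=np.nonzero(m);print(n,m.sum(),u.mean()+c0,v.mean()+r0,u.min()+c0,u.max()+c0,v.min()+r0,v.max()+r0)
yw=np.radians(np.mean([yaw(fl-fr)-90,yaw(rl-rr)-90,yaw(b1-b2)-90]));ex=np.array([np.cos(yw),np.sin(yw),0]);ey=np.array([-ex[1],ex[0],0])
h=(b1+b2)/2+255*ex;h[2]=114;print("hinge",h, "yaw",yw,"from corners",(fl+fr+rl+rr)/4)
for a in np.arange(.5,1,.05):
  X=h-157*np.cos(a)*ex-132*ey+np.array([0,0,157*np.sin(a)]);print(round(a,2),proj(P,X),proj(S,X))
```

```text
bar [454.83067469   2.0580935  120.        ] [ 466.21492879 -110.21442827  120.        ] [460.52280174 -54.07816738 120.        ]
fl [501.62454796  49.77640183 118.        ]
fr [ 523.22237705 -145.21796208  118.        ]
rl [703.70951493  71.45138601 118.        ]
rr [ 725.62613822 -125.567992    118.        ]
yaws 6.121957082198644 5.54507038120138 6.320392666150738 6.3475402881322935 5.7899112438480955
valve [591.4307857 -18.7198932 184.       ] scene chk [593.7363801  -16.76190501 184.        ]
tray [486.01349071 324.2314128   25.        ] 7.806304406092527 6.951215368061554
purple [428.84521399  68.88676883  66.        ] union [677.07572332 337.28813061  50.        ]
top 152 398.98026315789474 206.89473684210526 395 404 196 215
scene 61 250.37704918032787 145.91803278688525 245 256 142 151
hinge [714.05398709 -26.74799993 114.        ] yaw 0.10738338469250693 from corners [613.54564454 -37.38954156 118.        ]
0.5 [398.34262124 211.8076394 ] [252.41929012 150.63498088]
0.55 [398.60238082 209.91652956] [251.48950476 150.08279742]
0.6 [398.82995555 207.85903351] [250.50388467 149.6808582 ]
0.65 [399.02399979 205.63869158] [249.46371857 149.43346212]
0.7 [399.18326319 203.25985456] [248.37051306 149.34464026]
0.75 [399.30660389 200.72770037] [247.22600325 149.41811454]
0.8 [399.39300159 198.04824365] [246.03216251 149.65725463]
0.85 [399.44157026 195.22833753] [244.79121117 150.06503306]
0.9 [399.45157034 192.27566699] [243.50562389 150.6439793 ]
0.95 [399.42242007 189.19873329] [242.1781355  151.39613297]
```

The crop confirms the bronze valve on the flap: its top is at (331,213), and the two other views agree to 2 mm. It stands at about (592,-18), the tray is at (486,324), the bar at (460,-54) and the mark at about 0.6 rad. Next I move above the valve.

```bash
python3 -m pendant '[[[0.76,-0.87,0.29],[0,0,-0.5],1],[[0.76,-0.87,0.29],[0,0,-0.5],1],[[0.76,-0.87,0.29],[0,0,-0.5],1],[[0.76,-0.87,0.29],[0,0,-0.5],1],[[0.76,-0.87,0.29],[0,0,-0.5],1],[[0.76,-0.87,0.29],[0,0,-0.5],1],[[0.76,-0.87,0.29],[0,0,-0.5],1],[[0.76,-0.87,0.29],[0,0,-0.5],1],[[0.76,-0.87,0.29],[0,0,-0.5],1],[[0.76,-0.87,0.29],[0,0,-0.5],1]]'; python3 -m pendant '[[[0.76,-0.87,0],[0,0,-0.5],1],[[0.76,-0.87,0],[0,0,-0.5],1],[[0.76,-0.87,0],[0,0,-0.5],1],[[0.76,-0.87,0],[0,0,-0.5],1],[[0.76,-0.87,0],[0,0,-0.5],1],[[0.76,-0.87,0],[0,0,-0.5],1],[[0.76,-0.87,0],[0,0,-0.5],1],[[0.76,-0.87,0],[0,0,-0.5],1],[[0.76,-0.87,0],[0,0,-0.5],1],[[0.76,-0.87,0],[0,0,-0.5],1]]'
python3 - <<'E'
from h import *
p=bot.camera_params("wrist");cv2.imwrite("pics/w1.png",bot.capture("wrist"));o=bot.get_obs();print(o["tool_pos"],o["tcp_rot"],np.abs(o["dq"]).max());np.savez("w1.npz",**p)
print(proj(p,[592,-18,184]),proj(p,[592,-18,118]))
E
```

```text
time: 0.93
tool_pos: [361.9, 245.3, 300.4]
tcp_rot: [-3.141, -0.0, 2.282]
contact_force: [1.2, 0.6, 0.2]
grip_width: 91.9
finger_force: 0.0
time: 1.77
tool_pos: [590.0, -15.7, 299.6]
tcp_rot: [-3.141, -0.0, 1.682]
contact_force: [-0.0, -0.2, 0.5]
grip_width: 92.2
finger_force: 0.0
[593.10485634 -20.72570665 298.21054619] [-3.14124894e+00  2.63424953e-03  1.67410906e+00] 0.1240435676975886
[322.30400658 196.03336144] [322.01095381 182.62369786]
```

View pics/w1.png

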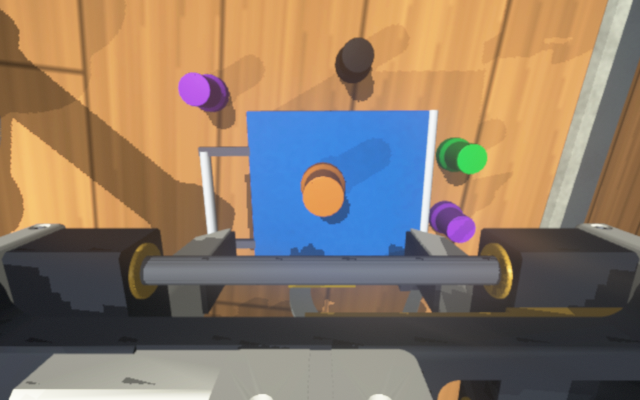

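The wrist view shows the bronze valve's top at (323,197), as predicted, so I descend and grip.

```bash
python3 -m pendant '[[[0.1,-0.13,-0.56],[0,0,0],1],[[0,0,-0.56],[0,0,0],1],[[0,0,-0.56],[0,0,0],1],[[0,0,-0.56],[0,0,0],1],[[0,0,-0.56],[0,0,0],1],[[0,0,-0.56],[0,0,0],1],[[0,0,-0.56],[0,0,0],1],[[0,0,-0.56],[0,0,0],1],[[0,0,0],[0,0,0],1],[[0,0,0],[0,0,0],1]]'; python3 -m pendant '[[[0,0,0],[0,0,0],-1],[[0,0,0],[0,0,0],-1],[[0,0,0],[0,0,0],-1],[[0,0,0],[0,0,0],-1],[[0,0,0],[0,0,0],-1],[[0,0,0],[0,0,0],-1],[[0,0,0],[0,0,0],-1],[[0,0,0],[0,0,0],-1],[[0,0,0],[0,0,0],-1],[[0,0,0],[0,0,0],-1]]'
```

```text
time: 2.65
tool_pos: [591.6, -17.9, 165.0]
tcp_rot: [-3.139, -0.001, 1.685]
contact_force: [0.4, 0.0, 0.8]
grip_width: 91.9
finger_force: 0.0
time: 3.48
tool_pos: [592.5, -18.1, 165.8]
tcp_rot: [3.141, 0.0, 1.685]
contact_force: [-0.0, -0.1, 0.1]
grip_width: 38.0
finger_force: 30.0
```

```bash
python3 -m pendant '[[[0,0,0.5],[0,0,0],-1],[[0,0,0.5],[0,0,0],-1],[[0,0,0.5],[0,0,0],-1],[[0,0,0.5],[0,0,0],-1],[[-0.29,0.95,0],[0,0,0],-1],[[-0.29,0.95,0],[0,0,0],-1],[[-0.29,0.95,0],[0,0,0],-1],[[-0.29,0.95,0],[0,0,0],-1],[[-0.29,0.95,0],[0,0,0],-1],[[-0.29,0.95,0],[0,0,0],-1]]'; python3 -m pendant '[[[-0.3,0.95,0],[0,0,0],-1],[[-0.3,0.95,0],[0,0,0],-1],[[-0.3,0.95,0],[0,0,0],-1],[[-0.3,0.95,0],[0,0,0],-1],[[-0.3,0.95,0],[0,0,0],-1],[[-0.3,0.95,0],[0,0,0],-1],[[0,0,-0.9],[0,0,0],-1],[[0,0,-0.9],[0,0,0],-1],[[0,0,-0.9],[0,0,0],-1],[[0,0,-0.9],[0,0,0],-1]]'
```

```text
time: 4.32
tool_pos: [539.0, 154.0, 225.0]
tcp_rot: [-3.14, 0.0, 1.685]
contact_force: [-0.1, 1.1, -3.4]
grip_width: 37.7
finger_force: 30.0
time: 5.15
tool_pos: [485.3, 323.9, 115.9]
tcp_rot: [-3.14, 0.001, 1.686]
contact_force: [0.5, -0.1, -3.2]
grip_width: 37.7
finger_force: 30.0
```

```bash
python3 -m pendant '[[[0,0,-0.4],[0,0,0],-1],[[0,0,-0.4],[0,0,0],-1],[[0,0,-0.4],[0,0,0],-1],[[0,0,-0.4],[0,0,0],-1],[[0,0,-0.4],[0,0,0],-1],[[0,0,-0.05],[0,0,0],-1],[[0,0,-0.05],[0,0,0],-1],[[0,0,-0.05],[0,0,0],-1],[[0,0,0],[0,0,0],-1],[[0,0,0],[0,0,0],-1]]'
```

```text
time: 5.98
tool_pos: [486.4, 324.1, 53.9]
tcp_rot: [3.141, -0.0, 1.685]
contact_force: [-0.2, 0.3, -3.2]
grip_width: 38.3
finger_force: 30.0
```

```bash
python3 -m pendant '[[[0,0,-0.03],[0,0,0],-1],[[0,0,-0.03],[0,0,0],-1],[[0,0,0],[0,0,0],-0.3],[[0,0,0],[0,0,0],0.5],[[0,0,0],[0,0,0],1],[[0,0,0],[0,0,0],1],[[0,0,0],[0,0,0],1],[[0,0,0],[0,0,0],1],[[0,0,0],[0,0,0],1],[[0,0,0],[0,0,0],1]]'; python3 -m pendant '[[[0,0,0.3],[0,0,0],1],[[0,0,0.6],[0,0,0],1],[[0,0,0.8],[0,0,0],1],[[0,0,0.8],[0,0,0],1],[[0,0,0.8],[0,0,0],1],[[0,0,0.8],[0,0,0],1],[[0,0,0.8],[0,0,0],1],[[0,0,0.8],[0,0,0],1],[[0,0,0.5],[0,0,0],1],[[0,0,0],[0,0,0],1]]'
python3 - <<'E'
from h import *
cv2.imwrite("pics/top1.png",bot.capture("top"))
p=bot.camera_params("wrist");w=bot.capture("wrist");cv2.imwrite("pics/w2.png",w)
P=bot.camera_params("top")
print("valve top exp wrist",proj(p,[486,324,70]),"top cam",proj(P,[486,324,70]))
E
```

```text
time: 6.82
tool_pos: [486.2, 323.9, 51.4]
tcp_rot: [3.141, 0.0, 1.685]
contact_force: [-0.3, -0.6, -0.4]
grip_width: 80.0
finger_force: 0.0
time: 7.65
tool_pos: [487.5, 324.7, 242.1]
tcp_rot: [3.134, -0.003, 1.685]
contact_force: [0.1, -0.8, 0.7]
grip_width: 91.8
finger_force: 0.0
valve top exp wrist [319.02004963 182.79835251] top cam [195.35501735 258.98695177]
```

View pics/w2.png

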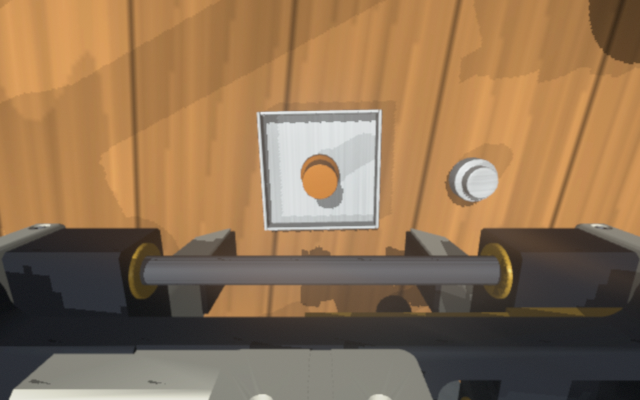

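The valve stands upright in the middle of the tray, at (320,178). On to the bar, with the gripper partly closed.

```bash
python3 -m pendant '[[[-0.063,-0.968,-0.1],[0,0,0],1],[[-0.063,-0.968,-0.1],[0,0,0],1],[[-0.063,-0.968,-0.1],[0,0,0],1],[[-0.063,-0.968,-0.1],[0,0,0],0.5],[[-0.063,-0.968,-0.1],[0,0,0],0.5],[[-0.063,-0.968,-0.1],[0,0,0],0],[[-0.063,-0.968,-0.1],[0,0,0],0],[[-0.063,-0.968,-0.1],[0,0,0],-0.2],[[-0.063,-0.968,-0.1],[0,0,0],-0.2],[[-0.063,-0.968,-0.1],[0,0,0],-0.2]]'; python3 -m pendant '[[[-0.063,-0.968,-0.1],[0,0,0],-0.2],[[-0.063,-0.968,-0.1],[0,0,0],-0.2],[[-0.063,-0.968,-0.1],[0,0,0],-0.2],[[0,0,0],[0,0,0],-0.2],[[0,0,0],[0,0,0],-0.2],[[0,0,0],[0,0,0],-0.2],[[0,0,0],[0,0,0],-0.2],[[0,0,0],[0,0,0],-0.2],[[0,0,0],[0,0,0],-0.2],[[0,0,0],[0,0,0],-0.2]]'
python3 - <<'E'
from h import *
p=bot.camera_params("wrist");w=bot.capture("wrist");cv2.imwrite("pics/w3.png",w);o=bot.get_obs();print(o["tool_pos"])
for q in([461.5,-53.5,120],[455,2,120],[466,-110,120],[512.4,-47.7,118]):print(q,proj(p,q))
E
```

```text
time: 8.58
tool_pos: [465.9, 32.2, 205.9]
tcp_rot: [-3.139, -0.001, 1.685]
contact_force: [0.7, -0.3, 0.1]
grip_width: 50.0
finger_force: 0.0
time: 9.42
tool_pos: [461.6, -52.9, 198.5]
tcp_rot: [3.141, -0.0, 1.686]
contact_force: [-0.2, -1.0, 0.7]
grip_width: 37.0
finger_force: 0.0
[461.61211816 -53.09163806 198.49462097]
[461.5, -53.5, 120] [320.17506202 204.19372674]
[455, 2, 120] [320.07134469 135.67210407]
[466, -110, 120] [317.87376354 266.5057603 ]
[512.4, -47.7, 118] [381.27809402 203.67935901]
```

View pics/w3.png

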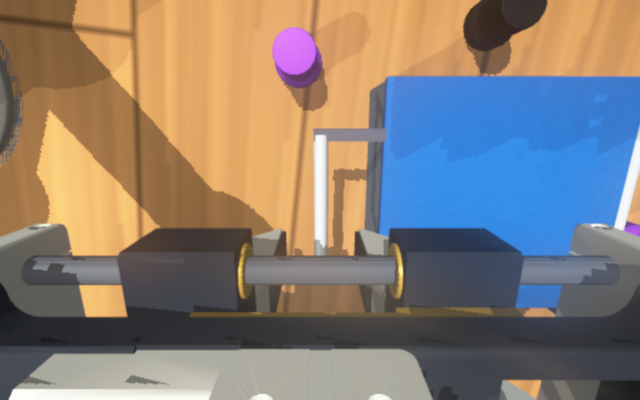

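The bar lies at column 320 with its end at row 132, on prediction and between the fingers. I descend and close on it.

```bash
python3 -m pendant '[[[0,0,-0.36],[0,0,0],-0.2],[[0,0,-0.36],[0,0,0],-0.2],[[0,0,-0.36],[0,0,0],-0.2],[[0,0,-0.36],[0,0,0],-0.2],[[0,0,-0.36],[0,0,0],-0.2],[[0,0,-0.36],[0,0,0],-0.2],[[0,0,-0.36],[0,0,0],-0.2],[[0,0,-0.36],[0,0,0],-0.2],[[0,0,0],[0,0,0],-0.2],[[0,0,0],[0,0,0],-0.2]]'; python3 -m pendant '[[[0,0,0],[0,0,0],-0.6],[[0,0,0],[0,0,0],-1],[[0,0,0],[0,0,0],-1],[[0,0,0],[0,0,0],-1],[[0,0,0],[0,0,0],-1],[[0,0,0],[0,0,0],-1],[[0,0,0],[0,0,0],-1],[[0,0,0],[0,0,0],-1],[[0,0,0],[0,0,0],-1],[[0,0,0],[0,0,0],-1]]'
python3 - <<'E'
import numpy as np
h=np.array([715,-27.,114]);
ex=np.array([np.cos(.108),np.sin(.108)])
last=np.zeros(3)
for a in np.arange(0,.64,.031):
  d=np.array([*(255*(1-np.cos(a))*ex),255*np.sin(a)]);print(round(a,3),np.round((d-last)/30,3));last=d
E
```

```text
time: 10.3
tool_pos: [461.4, -53.4, 111.9]
tcp_rot: [-3.141, -0.0, 1.685]
contact_force: [0.7, 0.3, 0.4]
grip_width: 36.6
finger_force: 0.0
time: 11.13
tool_pos: [461.6, -53.6, 112.0]
tcp_rot: [3.142, 0.0, 1.685]
contact_force: [-0.4, 1.0, -0.4]
grip_width: 0.8
finger_force: 0.0
0.0 [0. 0. 0.]
0.031 [0.004 0.    0.263]
0.062 [0.012 0.001 0.263]
0.093 [0.02  0.002 0.263]
0.124 [0.028 0.003 0.262]
0.155 [0.036 0.004 0.261]
0.186 [0.044 0.005 0.26 ]
0.217 [0.052 0.006 0.258]
0.248 [0.06  0.007 0.256]
0.279 [0.068 0.007 0.254]
0.31 [0.076 0.008 0.252]
0.341 [0.084 0.009 0.25 ]
0.372 [0.091 0.01  0.247]
0.403 [0.099 0.011 0.244]
0.434 [0.106 0.012 0.241]
0.465 [0.114 0.012 0.237]
0.496 [0.121 0.013 0.234]
0.527 [0.128 0.014 0.23 ]
0.558 [0.135 0.015 0.226]
0.589 [0.142 0.015 0.221]
0.62 [0.149 0.016 0.217]
```

The fingers closed to 0.8 mm, so they missed the bar. I'll look.

Run:
```python
from h import *
S=bot.camera_params("scene");o=bot.get_obs();print(o["grip_width"],o["finger_force"],o["contact_force"],proj(S,o["tool_pos"]))
w=bot.capture("wrist");s=bot.capture("scene");cv2.imwrite("pics/s4f.png",s)
s=cv2.resize(s[110:250,230:400],None,fx=2.35,fy=2.35,interpolation=2);w=cv2.resize(w,(400,250))
c=np.vstack([cv2.copyMakeBorder(w,0,0,0,0,0),cv2.copyMakeBorder(s[:,:400],0,0,0,max(0,400-s.shape[1]),0)])
cv2.imwrite("pics/c4.png",c);print(c.shape)
```

```text
0.7644341302935536 0.0 [-0.41874188  0.99171946 -0.37444631] [318.33217923 148.13772811]
(579, 400, 3)
```

View pics/c4.png

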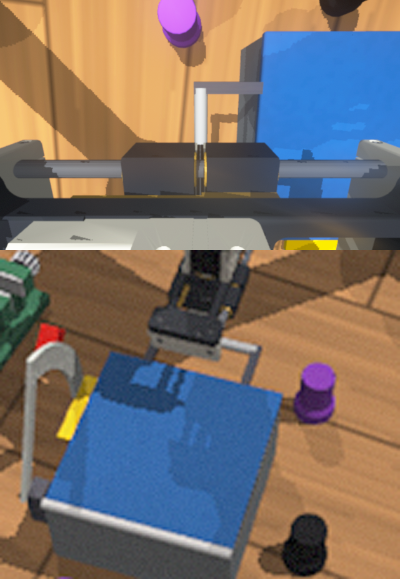

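Run:
```python
from h import *
p=bot.camera_params("wrist");f,cx,cy,T=K(p);print("cam pos",-T[:3,:3].T@T[:3,3],"axis",T[2,:3])
hn=np.array([715,-27.,114]);ex=np.array([np.cos(.108),np.sin(.108),0]);ey=np.array([-ex[1],ex[0],0])
for a in(-.05,0,.05,.1,.15): 
  b=hn-255*np.cos(a)*ex+np.array([0,0,255*np.sin(a)])
  print(a,proj(p,b+56*ey),"flap corner",proj(p,hn-205*np.cos(a)*ex+np.array([0,0,205*np.sin(a)+4])+100*ey), "px dia",f*12/(T@np.append(b+50*ey,1))[2])
print("tip",proj(p,[461.6,-53.6,95]))
w=bot.capture("wrist");cv2.imwrite("pics/c5.png",cv2.resize(w[110:320,220:420],None,fx=2.8,fy=2.8,interpolation=2))
```

```text
cam pos [453.9211733   12.86153262 283.90186028] axis [ 0.02737535 -0.24847185 -0.9682522 ]
-0.05 [321.26016728 141.53857859] flap corner [417.57890399  57.24154134] px dia 20.620163078103367
0 [320.73230302 143.08779549] flap corner [423.37494235  53.12802696] px dia 22.126269852154557
0.05 [321.40049755 144.89105823] flap corner [431.09552533  48.44922553] px dia 23.869684243870463
0.1 [323.57245134 147.00848546] flap corner [441.14798447  43.09288164] px dia 25.905750943149958
0.15 [327.66462244 149.52056121] flap corner [454.05760713  36.91541139] px dia 28.308286954650246
tip [320.48507658 228.29487454]
```

View pics/c5.png

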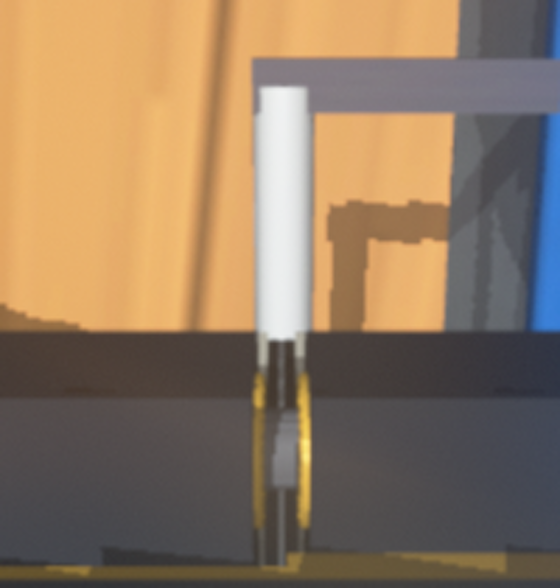

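```bash
python3 -m pendant '[[[0,0,0.1],[0,0,0],-1],[[0,0,0.1],[0,0,0],-1],[[0,0,0.1],[0,0,0],-1],[[0,0,0.1],[0,0,0],-1],[[0,0,0.1],[0,0,0],-1],[[0,0,0.1],[0,0,0],-1],[[0,0,0.1],[0,0,0],-1],[[0,0,0.1],[0,0,0],-1],[[0,0,0],[0,0,0],-1],[[0,0,0],[0,0,0],-1]]'
python3 - <<'E'
from h import *
w=bot.capture("wrist");s=bot.capture("scene")
a=cv2.resize(w[110:320,220:420],None,fx=2,fy=2,interpolation=2)
b=cv2.resize(s[130:190,270:370],None,fx=4,fy=7,interpolation=2)
print(a.shape,b.shape);o=bot.get_obs();print(o["contact_force"],o["moment"])
cv2.imwrite("pics/c6.png",np.hstack([a,b]))
E
```

```text
time: 12.12
tool_pos: [461.7, -53.6, 136.2]
tcp_rot: [3.141, 0.0, 1.685]
contact_force: [-0.5, 0.4, 0.2]
grip_width: 0.5
finger_force: 0.0
(420, 400, 3) (420, 400, 3)
[ 0.33243348 -0.40821165 -0.15055403] [-0.11276835 -0.00444515  0.00273848]
```

View pics/c6.png

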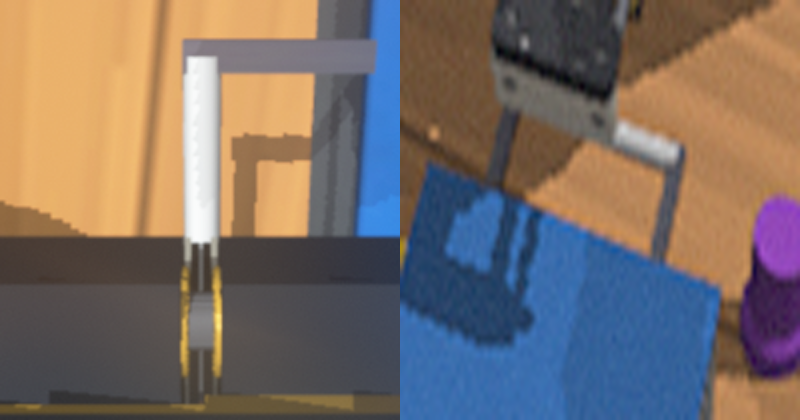

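Run:
```python
from h import *
p=bot.camera_params("wrist");o=bot.get_obs();t=o["tool_pos"];print(t)
for y in (-44,-53.6):
  for dz in(-17,-10,0,10,20,30,40):print(y,dz,proj(p,[t[0],y,t[2]+dz]))
# bar height by two views: bar +y end (outer corner) wrist w3 vs top
P=bot.camera_params("top");S=bot.camera_params("scene")
# bar near end px in scene from crop0: (684,60)->; top (117,388)
for z in(80,90,100,110,114,120):
  q=toz(P,280+117/2.75,130+388/2.75,z);print(z,q[:2],proj(S,q))
```

```text
[461.44529042 -53.57039705 135.92050885]
-44 -17 [322.12031961 214.08111453]
-44 -10 [322.1802032  217.41160677]
-44 0 [322.27354073 222.6026767 ]
-44 10 [322.37744271 228.38130034]
-44 20 [322.49381036 234.85321551]
-44 30 [322.62503018 242.15115098]
-44 40 [322.77413941 250.44402575]
-53.6 -17 [320.39521961 228.33521037]
-53.6 -10 [320.39373074 232.12550304]
-53.6 0 [320.39141263 238.02682121]
-53.6 10 [320.38883575 244.58690062]
-53.6 20 [320.3859542  251.92256771]
-53.6 30 [320.38271058 260.18000888]
-53.6 40 [320.37903204 269.54461209]
80 [451.7250176    2.30388721] [338.60195899 159.54359669]
90 [452.50143187   2.24243878] [338.6475512  157.47178479]
100 [453.27784615   2.18099036] [338.69380957 155.36970123]
110 [454.05426042   2.11954193] [338.74074879 153.23667768]
114 [454.36482613   2.09496256] [338.75971851 152.3746516 ]
120 [454.83067469   2.0580935 ] [338.78838403 151.07202598]
```

```bash
python3 -m pendant '[[[0,0,-0.1],[0,0,0],-1],[[0,0,-0.1],[0,0,0],-1],[[0,0,0],[0,0,0],-1],[[0,0,0],[0,0,0],-1],[[0,0,0],[0,0,0],-1],[[0,0,0],[0,0,0],-1],[[0,0,0],[0,0,0],-1],[[0,0,0],[0,0,0],-1],[[0,0,0],[0,0,0],-1],[[0,0,0],[0,0,0],-1]]';  python3 -m pendant '[[[0,0,-0.1],[0,0,0],-1],[[0,0,-0.1],[0,0,0],-1],[[0,0,0],[0,0,0],-1],[[0,0,0],[0,0,0],-1],[[0,0,0],[0,0,0],-1],[[0,0,0],[0,0,0],-1],[[0,0,0],[0,0,0],-1],[[0,0,0],[0,0,0],-1],[[0,0,0],[0,0,0],-1],[[0,0,0],[0,0,0],-1]]'
```

```text
time: 13.05
tool_pos: [461.6, -53.6, 130.1]
tcp_rot: [3.141, 0.0, 1.685]
contact_force: [-0.1, -0.1, 0.1]
grip_width: 0.3
finger_force: 0.0
time: 13.88
tool_pos: [461.6, -53.6, 124.1]
tcp_rot: [3.141, 0.0, 1.685]
contact_force: [0.3, -0.8, 0.3]
grip_width: 0.5
finger_force: 0.0
```

```bash
python3 -m pendant '[[[0,0,-0.1],[0,0,0],-1],[[0,0,-0.1],[0,0,0],-1],[[0,0,-0.1],[0,0,0],-1],[[0,0,-0.1],[0,0,0],-1],[[0,0,0],[0,0,0],-1],[[0,0,0],[0,0,0],-1],[[0,0,0],[0,0,0],-1],[[0,0,0],[0,0,0],-1],[[0,0,0],[0,0,0],-1],[[0,0,0],[0,0,0],-1]]';  python3 -m pendant '[[[0,0,-0.1],[0,0,0],-1],[[0,0,-0.1],[0,0,0],-1],[[0,0,0],[0,0,0],-1],[[0,0,0],[0,0,0],-1],[[0,0,0],[0,0,0],-1],[[0,0,0],[0,0,0],-1],[[0,0,0],[0,0,0],-1],[[0,0,0],[0,0,0],-1],[[0,0,0],[0,0,0],-1],[[0,0,0],[0,0,0],-1]]'
```

```text
time: 14.72
tool_pos: [461.6, -53.6, 112.2]
tcp_rot: [3.141, 0.0, 1.685]
contact_force: [-1.3, 0.6, 0.5]
grip_width: 0.3
finger_force: 0.0
time: 15.55
tool_pos: [461.8, -53.7, 106.5]
tcp_rot: [3.141, 0.0, 1.685]
contact_force: [-1.8, -0.1, 6.0]
grip_width: 0.2
finger_force: 3.2
```

Contact came only with TCP at about 106, so the fingertips reach less far below the TCP than assumed. I raise, open, go about 25 mm deeper and close again.

```bash
python3 -m pendant '[[[0,0,0.4],[0,0,0],-1],[[0,0,0.4],[0,0,0],-0.2],[[0,0,0],[0,0,0],-0.2],[[0,0,0],[0,0,0],-0.2],[[0,0,0],[0,0,0],-0.2],[[0,0,0],[0,0,0],-0.2],[[0,0,0],[0,0,0],-0.2],[[0,0,0],[0,0,0],-0.2],[[0,0,-0.4],[0,0,0],-0.2],[[0,0,-0.4],[0,0,0],-0.2]]';  python3 -m pendant '[[[0,0,-0.2],[0,0,0],-0.2],[[0,0,-0.2],[0,0,0],-0.2],[[0,0,-0.1],[0,0,0],-0.2],[[0,0,-0.1],[0,0,0],-0.2],[[0,0,-0.1],[0,0,0],-0.2],[[0,0,0],[0,0,0],-0.2],[[0,0,0],[0,0,0],-0.2],[[0,0,0],[0,0,0],-0.2],[[0,0,0],[0,0,0],-0.2],[[0,0,0],[0,0,0],-0.2]]'
```

```text
time: 16.38
tool_pos: [462.0, -53.7, 106.0]
tcp_rot: [3.14, 0.001, 1.685]
contact_force: [-0.7, 0.9, -1.5]
grip_width: 36.9
finger_force: 0.0
time: 17.22
tool_pos: [461.7, -53.6, 85.3]
tcp_rot: [3.141, 0.0, 1.685]
contact_force: [0.6, 0.4, -0.3]
grip_width: 37.0
finger_force: 0.0
```

```bash
python3 -m pendant '[[[0,0,0],[0,0,0],-0.5],[[0,0,0],[0,0,0],-0.7],[[0,0,0],[0,0,0],-1],[[0,0,0],[0,0,0],-1],[[0,0,0],[0,0,0],-1],[[0,0,0],[0,0,0],-1],[[0,0,0],[0,0,0],-1],[[0,0,0],[0,0,0],-1],[[0,0,0],[0,0,0],-1],[[0,0,0],[0,0,0],-1]]'
python3 - <<'E'
from h import *
w=bot.capture("wrist");s=bot.capture("scene");P=bot.camera_params("wrist");o=bot.get_obs();print(o["contact_force"],o["grip_width"],o["finger_force"])
a=cv2.resize(w[60:320,200:460],(400,400),interpolation=2);b=cv2.resize(s[100:200,260:360],(400,400),interpolation=2)
cv2.imwrite("pics/c7.png",np.hstack([a,b]))
E
```

```text
time: 18.05
tool_pos: [462.0, -53.6, 85.1]
tcp_rot: [3.141, 0.0, 1.685]
contact_force: [4.4, 1.3, -2.1]
grip_width: 10.7
finger_force: 30.0
[ 4.96732961  1.96672009 -2.61574893] 11.321981175994475 29.999875724315643
```

Gripped: 11 mm at 30 N. I lift along the arc.

```bash
python3 -m pendant '[[[0.004,0,0.263],[0,0,0],-1],[[0.012,0.001,0.263],[0,0,0],-1],[[0.02,0.002,0.263],[0,0,0],-1],[[0.028,0.003,0.262],[0,0,0],-1],[[0.036,0.004,0.261],[0,0,0],-1],[[0.044,0.005,0.26],[0,0,0],-1],[[0.052,0.006,0.258],[0,0,0],-1],[[0.06,0.007,0.256],[0,0,0],-1],[[0.068,0.007,0.254],[0,0,0],-1],[[0.076,0.008,0.252],[0,0,0],-1]]'
```

```text
time: 18.98
tool_pos: [474.6, -52.2, 163.0]
tcp_rot: [3.139, -0.0, 1.685]
contact_force: [9.3, 2.5, -6.6]
grip_width: 11.0
finger_force: 30.0
```

```bash
python3 -m pendant '[[[0.11,0.01,0.25],[0,0,0],-1],[[0.115,0.012,0.247],[0,0,0],-1],[[0.12,0.013,0.244],[0,0,0],-1],[[0.12,0.013,0.241],[0,0,0],-1],[[0.125,0.013,0.237],[0,0,0],-1],[[0.13,0.014,0.234],[0,0,0],-1],[[0.135,0.014,0.23],[0,0,0],-1],[[0.14,0.015,0.226],[0,0,0],-1],[[0.142,0.015,0.221],[0,0,0],-1],[[0,0,0],[0,0,0],-1]]'
python3 - <<'E'
from h import *
for n in("top","scene"):cv2.imwrite(f"pics/{n}5.png",bot.capture(n))
a=cv2.resize(cv2.imread("pics/top5.png")[140:285,330:430],(400,580),interpolation=2);b=cv2.resize(cv2.imread("pics/scene5.png")[115:260,220:320],(400,580),interpolation=2)
cv2.imwrite("pics/c8.png",np.hstack([a,b]));o=bot.get_obs();print(o["contact_force"],o["tool_pos"])
E
```

```text
time: 19.82
tool_pos: [505.6, -48.6, 228.0]
tcp_rot: [-3.137, -0.001, 1.685]
contact_force: [-10.9, -0.1, 4.9]
grip_width: 10.7
finger_force: 30.0
[-11.34428545  -0.44632637   3.83031487] [504.98058334 -48.69263157 227.17090181]
```

View pics/c8.png

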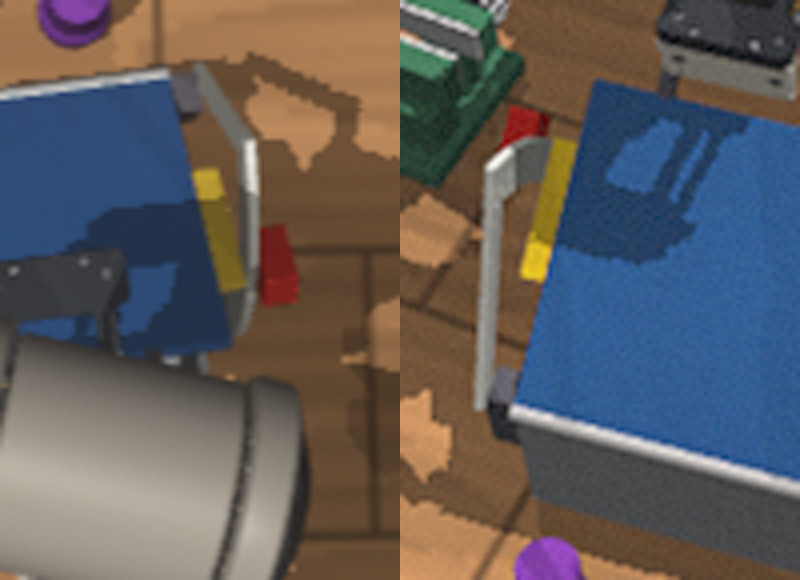

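```bash
cat > fit.py <<'E'
from h import *
from scipy.optimize import minimize
ex=np.array([np.cos(.108),np.sin(.108),0]);ey=np.array([-ex[1],ex[0],0]);ez=np.array([0,0,1.])
H=np.array([714.5,-27,114.])
def mask(i,c):
    i=cv2.cvtColor(i,cv2.COLOR_BGR2HSV);h,s,v=cv2.split(i)
    return ((s>160)&(v>50)&(((h<6)|(h>174)) if c=="r" else ((h>20)&(h<35)))).astype(np.uint8)
def corners(r0,r1,y0,y1,t0,t1,a):
    er=-np.cos(a)*ex+np.sin(a)*ez;et=np.sin(a)*ex+np.cos(a)*ez
    return [H+r*er+y*ey+t*et for r in(r0,r1) for y in(y0,y1) for t in(t0,t1)]
def sil(P,C,box,k=8):
    u0,u1,v0,v1=box;q=np.array([proj(P,c) for c in C]);q=(q-[u0,v0]+.5)*k-.5
    m=np.zeros(((v1-v0)*k,(u1-u0)*k),np.float32);cv2.fillConvexPoly(m,cv2.convexHull(q.astype(np.float32)).astype(np.int32),1)
    return cv2.resize(m,(u1-u0,v1-v0),interpolation=cv2.INTER_AREA)
red=lambda a:corners(137,177,-142,-122,-12,12,a)
S=bot.camera_params("scene");P=bot.camera_params("top")
for f,box in(("top0",(388,412,185,222)),("top5",(388,412,185,222))):
    u0,u1,v0,v1=box;m=mask(cv2.imread(f"pics/{f}.png")[v0:v1,u0:u1],"r").astype(float)
    A=np.arange(.4,1.0,.01);e=[min(np.abs(np.roll(sil(P,red(a),box),d,1)-m).sum() for d in(-1,0,1)) for a in A]
    v,u=np.nonzero(m);print(f,m.sum(),"best",A[np.argmin(e)],min(e),np.round(e[::4],0),"rows",v.min()+v0,v.max()+v0)
# yellow extents
for f,cam,box in(("top0",P,(370,395,180,235)),("top5",P,(370,395,175,220)),("scene5",S,(245,265,145,190))):
    u0,u1,v0,v1=box;m=mask(cv2.imread(f"pics/{f}.png")[v0:v1,u0:u1],"y");v,u=np.nonzero(m)
    k=v==v.max();j=v==v.min();print(f,m.sum(),"top",u[j].mean()+u0,v.min()+v0,"bot",u[k].mean()+u0,v.max()+v0)
    for a in([0] if f=="top0" else[.5,.55,.6,.65,.7]):print("  ",a,[np.round(proj(cam,H+r*(-np.cos(a)*ex+np.sin(a)*ez)-110*ey+4*(np.sin(a)*ex+np.cos(a)*ez)),1).tolist() for r in(112.5,197.5)])
E
python3 fit.py
```

```text
top0 165.0 best 0.6300000000000002 57.734375 [152. 137. 122. 110.  89.  72.  59.  87. 124. 166. 210. 252. 284. 297.
 303.] rows 196 216
top5 163.0 best 0.6300000000000002 59.390625 [149. 134. 121. 112.  90.  72.  61.  89. 127. 170. 212. 253. 282. 295.
 301.] rows 196 216
top0 204 top 380.5 190 bot 382.0 225
   0 [[383.3, 204.0], [388.0, 238.7]]
top5 175 top 381.5 182 bot 387.0 211
   0.5 [[385.4, 195.7], [392.4, 227.3]]
   0.55 [[385.5, 194.2], [392.7, 224.9]]
   0.6 [[385.6, 192.6], [392.9, 222.3]]
   0.65 [[385.6, 190.9], [393.1, 219.4]]
   0.7 [[385.7, 189.2], [393.2, 216.4]]
scene5 204 top 259.0 149 bot 252.5 184
   0.5 [[255.2, 170.3], [264.8, 136.6]]
   0.55 [[254.5, 170.1], [263.7, 135.8]]
   0.6 [[253.8, 170.0], [262.5, 135.3]]
   0.65 [[253.1, 170.0], [261.3, 134.9]]
   0.7 [[252.3, 170.1], [260.0, 134.7]]
```

```bash
cat >> fit.py <<'E'
print("---")
for f,cam,box in(("top5",P,(385,415,185,222)),("scene5",S,(240,262,135,160))):
    u0,u1,v0,v1=box;m=mask(cv2.imread(f"pics/{f}.png")[v0:v1,u0:u1],"r");v,u=np.nonzero(m);print(f,"u",u.min()+u0,u.max()+u0,"v",v.min()+v0,v.max()+v0,"c",u.mean()+u0,v.mean()+v0)
    if f=="top5":
        print("\n".join("".join(".#"[x] for x in r) for r in m))
    for a in(.55,.6,.65,.7):
        q=np.array([proj(cam,c) for c in red(a)]);s=sil(cam,red(a),box);yy,xx=np.mgrid[v0:v1,u0:u1];print(a,q.min(0).round(1),q.max(0).round(1),s.sum(),(xx*s).sum()/s.sum(),(yy*s).sum()/s.sum())
E
python3 fit.py | sed '1,/---/d'
```

```text
top5 u 395 404 v 196 216 c 398.76073619631904 206.70552147239263
..............................
..............................
..............................
..............................
..............................
..............................
..............................
..............................
..............................
..............................
..............................
..............##..............
..........######..............
..........######..............
..........#######.............
..........#######.............
..........#######.............
..........########............
..........########............
..........########............
..........########............
..........#########...........
..........#########...........
..........#########...........
..........##########..........
..........##########..........
..........##########..........
..........##########..........
..........#########...........
..........#########...........
..........#########...........
...........##.................
..............................
..............................
..............................
..............................
..............................
0.55 [392.3 198.9] [405.5 220.5] 221.6875 398.7514801240485 209.63483225260785
0.6 [392.5 196.9] [405.7 218.4] 221.8125 398.980135249366 207.60728374189912
0.65 [392.7 194.7] [405.9 216.2] 222.48438 399.18568719713465 205.385420324461
0.7 [392.9 192.4] [406.1 213.8] 223.95312 399.3498918579502 203.0131165841066
scene5 u 245 256 v 141 151 c 250.50666666666666 145.65333333333334
0.55 [243.7 140.4] [258.7 159.8] 193.75 251.13362903225806 150.0366935483871
0.6 [242.7 140.1] [257.7 159.3] 193.29688 250.19052623070084 149.6518470616765
0.65 [241.7 140. ] [256.6 158.9] 197.78125 249.09867277610996 149.52298941380946
0.7 [240.6 140.1] [255.5 158.8] 205.34375 247.99931517272864 149.43121290518948
```

```bash
python3 -m pendant '[[[0.01,0,0.07],[0,0,0],-1],[[0.01,0,0.07],[0,0,0],-1],[[0.01,0,0.07],[0,0,0],-1],[[0,0,0],[0,0,0],-1],[[0,0,0],[0,0,0],-1],[[0,0,0],[0,0,0],-1],[[0,0,0],[0,0,0],-1],[[0,0,0],[0,0,0],-1],[[0,0,0],[0,0,0],-1],[[0,0,0],[0,0,0],-1]]'
python3 - <<'E'
from h import *
t=bot.capture("top");s=bot.capture("scene");cv2.imwrite("pics/top5.png",t);cv2.imwrite("pics/scene5.png",s);o=bot.get_obs();print(o["tool_pos"],o["contact_force"])
E
python3 fit.py|grep -A5 -E "^top5 [0-9]+ top"
python3 - <<'E'
from h import *
a=cv2.resize(cv2.imread("pics/top5.png")[165:320,150:420],None,fx=1.48,fy=1.48);b=cv2.resize(cv2.imread("pics/scene5.png")[115:205,225:315],(400,400),interpolation=2)
c=np.zeros((400,800,3),np.uint8);c[:a.shape[0],:a.shape[1]]=a;c[:,400:]=b;cv2.imwrite("pics/c9.png",c)
E
```

```text
time: 20.75
tool_pos: [508.8, -48.3, 232.7]
tcp_rot: [3.141, -0.001, 1.685]
contact_force: [3.5, 4.0, -7.0]
grip_width: 11.0
finger_force: 30.0
[508.73903234 -48.33048961 232.72716425] [ 3.55344385  4.89017668 -6.59970541]
top5 170 top 381.5 182 bot 387.5 210
   0.5 [[385.4, 195.7], [392.4, 227.3]]
   0.55 [[385.5, 194.2], [392.7, 224.9]]
   0.6 [[385.6, 192.6], [392.9, 222.3]]
   0.65 [[385.6, 190.9], [393.1, 219.4]]
   0.7 [[385.7, 189.2], [393.2, 216.4]]
```

View pics/c9.png

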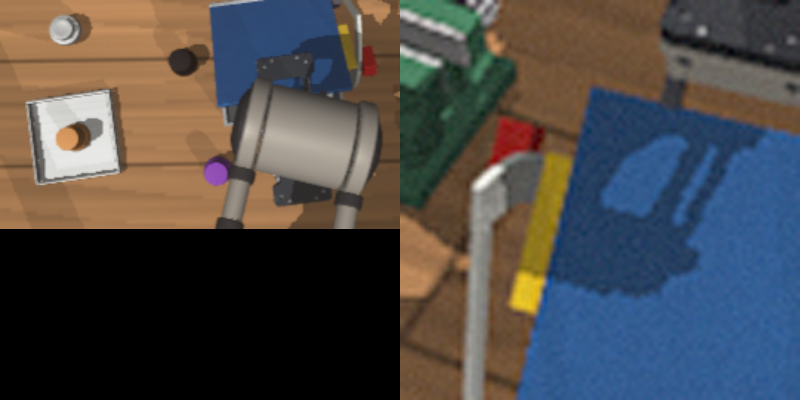

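The tool's rise and forward travel both give a flap angle of about 0.617 rad, and I measured the mark at about 0.62. The arm is at rest with the fingers carrying the flap, and the valve stands upright in the tray. I'm handing in.

```bash
python3 -c "
from plant import bot
print(bot.close_job())"
```

```text
the job is handed in; nothing more can be done
None
```

The job is handed in: the bronze valve stands upright in the tray and the gripper is holding the flap at about 0.617 rad, against a red mark I measured at about 0.62. `close_job()` returned no verdict.

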